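# Centre the deckhouse mould on the vacuum former and set its heat dial

### The job

The wooden boat mould lies askew on the vacuum former's metal platen: nudge it with light taps on its sides, from one side and the other as needed and without lifting or tipping it, until it sits square and central (within about 5 mm) in the black corner marks, and let go of it. Then turn the heat dial clockwise until its pointer lines up with the metal tab at its rim, leaving the mould centred. Leave the bottle, glue stick, stapler and brush jar where they stand.

Things in the scene. Friction and masses are not known exactly. Their poses are not given: they have to be found in the camera images.
- mould_center (a point): Centre of the loose wooden mould (25 mm over its underside), z up: a block 110 mm (own x) by 150 mm (own y), 40 mm high, with a step 88 x 118 x 10 mm on top. Too wide to grasp; slides under a push of 1 to 5 N and stops with it. Dark nicks mark mid-sides. It starts turned 0.22 to 0.48 rad anticlockwise (from above) from the marks, up to 35 mm off.
- mould: The same loose wooden mould, 0.35 to 0.65 kg; origin at the centre of its underside.
- platen_mark (a point): Centre of the black cross lines and corner marks on the flat aluminium platen, at its surface, 60 mm above the table. Platen 260 mm along this frame's x, 300 mm along y, flush with the rest of the machine's top; z up. The mould's centre belongs over this point, its 150 mm length along this y. The former is fixed but stands elsewhere, turned up to 0.2 rad, each time.
- dial_grip (a point): Grip point of the heat dial, on its vertical axis, 93 mm above the table, 222 mm from platen_mark along that frame's +y. A 72 mm disc, its top 72 mm above the table, carries an upright bar 62 mm long, 14 mm thick, 34 mm high (top 106 mm above the table). The bar lies along this frame's x; the pointer is the white line on its -x half.
- dial (a joint): Angle of the heat dial in rad: 0 when the pointer points along the platen frame's -x, growing clockwise seen from above, stops at 0 and 3.0. It starts between 0.05 and 0.4. Stays where it is left; turning takes about 0.06 N m.
- pointer_tip (a point): Point 40 mm from the dial's axis in the pointer's direction (4 mm beyond the disc's rim), 72 mm above the table; it turns with the dial.
- tab_tip (a point): Inner tip of the small fixed metal tab (26 mm long radially, 10 mm wide, 9 mm high; this point is on its top edge, mid-width) on the machine's top at the dial's rim, 40 mm from the dial's axis: the pointer's tip must come to it in plan. It lies 0.55 to 1.55 rad clockwise of the pointer's start.
- bottle: Clear bottle with a green cap, 66 mm across, 190 mm high, standing loose on the table to the robot's right of the former. Leave alone. Origin under its centre.
- glue_stick: White glue stick, 30 mm across, 100 mm high, standing loose beyond the former. Leave alone. Origin under its centre.
- stapler: Grey stapler, 140 x 36 x 51 mm, lying loose beyond the former. Leave alone. Origin under its centre.
- brush_jar: Clear jar of paintbrushes, 84 mm across, 200 mm high with the brushes, standing loose to the robot's right of the former. Leave alone. Origin under its centre.
Not all that is in view belongs to the job. Of the things that look like the mould, the largest one is meant.

How it is judged:
By the outcome, as a careful person would: the job done as asked, in the order asked, and still so for the second after the job is handed in, with the robot touching nothing.
It also fails if it takes over 64 s, if anything falls off the work surface, if the arm or the gripper's body presses on something with over 40 N, if the wrist force passes 120 N, or if a joint passes its speed limit or range.

### The arm

A 7-joint arm with a two-finger parallel gripper is mounted at the origin on the work surface. World frame = base frame: x ahead of the robot, y to its left, z up, the work surface at z = 0. Lengths are in m, angles in rad, forces in N, time in s.
With the tool pointing down it reaches from about 0.4 to 0.875 m from the base axis. Payload 19.3 kg.
Tool frame: the origin (TCP) lies between the finger pads; the fingertips stand 22 mm ahead of it and the grasp point (between the pads) lies 3 mm ahead of it; z points along the fingers, x is the direction in which the jaws open and shut, and the axes are right-handed (so a half turn about z gives the same grasp; the last joint's range is limited). The gripper opens to 85 mm and grips with 20 to 120 N. Pads are 22 mm wide; open, the fingers measure 114 mm over their backs; the gripper's body (76 mm by 85 mm) begins 54 mm behind the grasp point. The pads swing forward as they close: fully open they stand 13 mm farther back than shut.
Start: joints at [-0.07, 0.521, -0.036, 1.599, 0.021, 1.021, -0.113], TCP at [0.625, -0, 0.231] pointing down, gripper open.
Joint ranges: [-2.91, 2.91], [-0.3, 2.13], [-1.5, 1.42], [0.17, 2.43], [-1.26, 4.41], [0.16, 1.93], [-2.52, 2.52]. Speed limits (rad/s): [1.89, 1.89, 2.39, 2.39, 3.01, 3.01, 3.01].

### API

Orientations are given as a unit quaternion [w, x, y, z].
In Python, from rig import env gives the robot as it stands.
- The arm moves only by the tool play_rows, never from a script. Its argument "steps" is a list of rows, each an object with "translation": the shift along the tool's x, y, z in m, a list of three; "twist": the turn about the tool's z in degrees. A call has 1 to 12 rows; each row is the pose to reach, as a shift and turn from the pose commanded when the call began, along the tool's axes at that moment; what a row does not reach only later rows make up. A row lasts 1/12 s, in which the tool goes at most 41.7 mm and 7.16 degrees, less where a joint would pass 70% of its speed; a pose out of reach is approached as far as the arm can. A call with a gripper value outside its range is refused whole. "gripper" is the finger opening in m, from 0 to 0.0854, set as the call begins (left out, the last holds). The fingers move at their own pace and stop on an object; "newtons" is the grip in N (left out, the last holds). Time passes only in rows, so rows that repeat a pose let the fingers close. It gives the time, the measured TCP pose, the force and the opening at its end, in the units of the state.
- env.observe(): the state, without advancing time (a new reading comes with each control period).
- env.grab_frame(name): name is "scene" or "side" or "wrist"; returns a dict with "frame" (420x560x3 uint8, blue, green, red), "fx", "fy", "cx", "cy" (pixels), "dist_coeffs" ([k1, k2, p1, p2, k3] as OpenCV has them; the pictures are not rectified), "extrinsics" (4x4, takes a point from world to camera coordinates); the wrist camera has in their place "hand_eye" (4x4, takes a point from camera to tool coordinates, whose origin is the TCP and whose axes are the tool frame's). Camera axes: x right, y down, z forward; pixel columns grow to the right and rows downward; lengths in m; the calibration is good to about 2 mm. A picture is of the moment at which its call begins: read the wrist's pose just before it. There is no depth.
- env.hand_in(): hands the job in, once; it reports no verdict.
Trained networks look in a picture, given as the dict that the camera call returned (one of the last four; its "shot" number tells which), for a name from the list of things; names that differ only in an ending like _2 or _b are one class to them, and where a whole thing is asked for, a point or a joint stands for the part that bears it (a point fixed in the world has none). Each returns a list of dicts, best first, with "p" (0 to 1); they miss things now and then, are a little off and sometimes report something else, mostly with a low value. They report only what shows in the picture. A call takes as long as a camera call. They do not tell look-alikes from the thing itself.
- env.recognise(picture, label): "position" ([column, row] in pixels, amid what is visible of it).
- env.mark_of(picture, label): "position" ([column, row] in pixels: a listed point, or the origin of a listed thing).
The state is a dict: "time": time; "q": joint angles; "joint_vel": joint speeds; "effort": joint torques, N m; "tool_pos": TCP position; "orientation": TCP orientation; "force": force on the tool from outside, world axes, zero at the start; "torque": the same for the moment, N m; "finger_gap": finger opening in m.
Only numpy, scipy, OpenCV 4.12 (cv2) and the standard library are available. Lean on these libraries where they do the work, as an engineer would, in place of code of your own. Each camera call takes 0.05 s, during which the arm holds its last target. There are 200 camera calls.

## Working session

There is one attempt and no reset: what is moved stays moved. The work goes in short steps, Python scripts to look and compute and a tool call to move; the robot and the scene stay as the last step left them, time stands still between calls to the robot, and variables do not carry over. Pictures are saved under pics/ and viewed, about 8 in all and at most 12, crops included, and the job is handed in when it is done.

Besides the shell and the picture viewer there is one more tool, called after "Emit:" as a command line: name --argument value ..., lists and objects as JSON in quotes. play_rows: Moves the arm, as the interface text tells. Its arguments: {"type":"object","properties":{"steps":{"type":"array"},"gripper":{"type":"number"},"newtons":{"type":"number"}},"required":["steps"]}

```bash
ls; mkdir -p pics; python3 - <<'E'
from rig import env
import cv2,json
s=env.observe();print({k:s[k] for k in('time','tool_pos','orientation','force','finger_gap')})
for n in('scene','side','wrist'):
    p=env.grab_frame(n);cv2.imwrite(f'pics/{n}0.png',p['frame'])
    print(n,p['fx'],p['cx'],p['cy'],p['dist_coeffs'],p.get('extrinsics',p.get('hand_eye')))
    for l in('mould_center','platen_mark','dial_grip','pointer_tip','tab_tip'):
        print(l,[(round(r['p'],2),[round(float(v),1) for v in r['position']]) for r in env.mark_of(p,l)[:4]])
a=[cv2.imread(f'pics/{n}0.png') for n in('scene','side')]
E
```

```text
pics
{'time': 0.0, 'tool_pos': array([ 6.24646325e-01, -5.24886518e-05,  2.30530898e-01]), 'orientation': array([ 4.80010600e-05,  9.99999834e-01, -3.24401847e-05, -5.72924079e-04]), 'force': array([ 0.1703466 , -0.84417943, -0.02541397]), 'finger_gap': 0.08573861516324928}
scene 441.34531486303996 281.2427250755193 202.7074176695263 [0.02683799 0.         0.         0.         0.        ] [[-0.73316235  0.67973629 -0.02077362  0.45373588]
 [ 0.45276039  0.46509802 -0.76071799 -0.11853402]
 [-0.50742585 -0.56713526 -0.64875003  1.22651229]
 [ 0.          0.          0.          1.        ]]
mould_center [(0.95, [145.8, 295.5]), (0.91, [316.1, 151.0]), (0.72, [239.9, 158.4]), (0.58, [260.2, 202.4])]
platen_mark []
dial_grip [(0.78, [328.9, 258.3])]
pointer_tip []
tab_tip [(0.5, [339.0, 278.8])]
side 414.63302562090644 276.84074633458954 206.7218844967523 [-0.08726905  0.          0.          0.          0.        ] [[ 0.95226128 -0.30504225  0.01215223 -0.53543376]
 [-0.20944608 -0.68175981 -0.70095357  0.10239589]
 [ 0.22210536  0.6649457  -0.71310337  0.85691794]
 [ 0.          0.          0.          1.        ]]
mould_center [(0.88, [290.9, 219.2]), (0.78, [148.7, 328.9]), (0.66, [415.5, 208.0])]
platen_mark []
dial_grip [(0.93, [272.2, 153.3])]
pointer_tip [(0.78, [250.1, 154.1])]
tab_tip []
wrist 299.3814679740728 279.3220518704099 213.1615066265648 [0.02254188 0.         0.         0.         0.        ] [[ 9.99999578e-01  8.97126644e-04  1.98191022e-04 -4.79211196e-04]
 [-9.16647544e-04  9.59600693e-01  2.81363944e-01 -7.17549556e-02]
 [ 6.22348485e-05 -2.81364007e-01  9.59601111e-01 -1.41872414e-01]
 [ 0.00000000e+00  0.00000000e+00  0.00000000e+00  1.00000000e+00]]
mould_center [(0.68, [4.7, 373.4]), (0.63, [209.3, 323.2]), (0.6, [443.0, 293.2])]
platen_mark []
dial_grip []
pointer_tip [(0.9, [180.8, 98.1]), (0.19, [336.6, 339.3])]
tab_tip [(0.62, [219.7, 75.4])]
```

View pics/scene0.png

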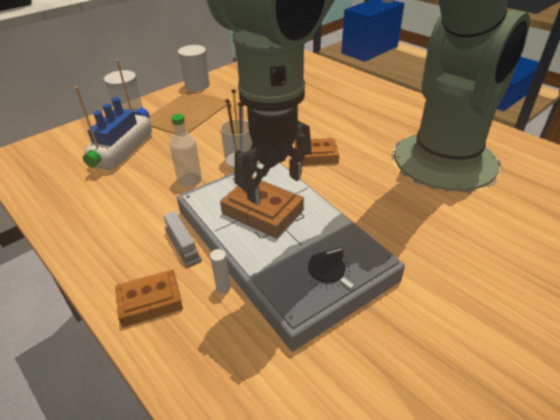

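View pics/wrist0.png

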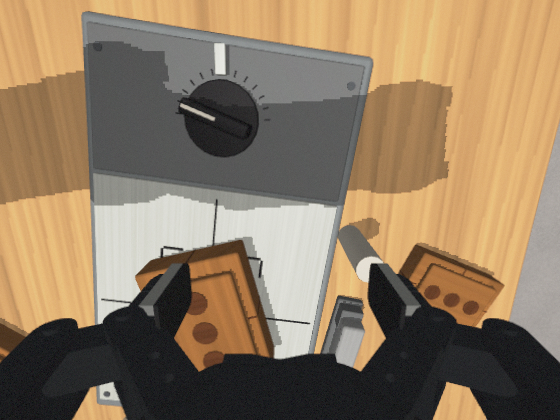

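The scene picture has three mould look-alikes: (262,205) on the platen, which is the largest; (148,296) on the table beyond the former; and (320,151) on the table near the robot. I choose the one on the platen. In the wrist view the dial is at (221,118), the tab at (220,58), and the mould is partly hidden by the fingers. I'll raise the arm and move it back for a clear overhead view.

Emit:
play_rows --steps '[{"translation":[-0.01,0.035,-0.025],"twist":0},{"translation":[-0.02,0.07,-0.05],"twist":0},{"translation":[-0.03,0.1,-0.075],"twist":0},{"translation":[-0.03,0.13,-0.1],"twist":0},{"translation":[-0.03,0.13,-0.1],"twist":0},{"translation":[-0.03,0.13,-0.1],"twist":0},{"translation":[-0.03,0.13,-0.1],"twist":0}]' --gripper 0.0854

```text
time: 1.48
tool_pos: [0.5949, -0.1294, 0.3306]
orientation: [-0.0, 1.0, 0.0, -0.0]
force: [-0.3, 0.4, -1.2]
finger_gap: 0.0853
```

```bash
cat > h.py <<'E'
from rig import env
import cv2,numpy as np
from scipy.spatial.transform import Rotation as R
np.set_printoptions(precision=4,suppress=True)
def shot(name='wrist',save=None):
    s=env.observe();p=env.grab_frame(name)
    if name=='wrist':
        T=np.eye(4);T[:3,:3]=R.from_quat(np.roll(s['orientation'],-1)).as_matrix();T[:3,3]=s['tool_pos']
        p['W']=T@np.array(p['hand_eye'])
    else: p['W']=np.linalg.inv(p['extrinsics'])
    if save: cv2.imwrite(f'pics/{save}.png',p['frame'])
    return s,p
def K(p): return np.array([[p['fx'],0,p['cx']],[0,p['fy'],p['cy']],[0,0,1]])
def lift(p,uv,z):
    n=cv2.undistortPoints(np.array(uv,float).reshape(-1,1,2),K(p),np.array(p['dist_coeffs'])).reshape(-1,2)
    d=np.c_[n,np.ones(len(n))]@p['W'][:3,:3].T;o=p['W'][:3,3]
    return (o+d*((z-o[2])/d[:,2:3]))[:,:2]
def proj(p,X):
    M=np.linalg.inv(p['W']);return cv2.projectPoints(np.array(X,float).reshape(-1,1,3),cv2.Rodrigues(M[:3,:3])[0],M[:3,3],K(p),np.array(p['dist_coeffs']))[0].reshape(-1,2)
E
python3 - <<'E'
from h import *
s,p=shot('wrist','w1');print(s['time'],s['tool_pos'],s['force'],p['W'][:3,3])
for l in('mould_center','platen_mark','dial_grip','pointer_tip','tab_tip'):
    print(l,[(round(r['p'],2),np.array(r['position']),lift(p,r['position'],{'mould_center':.085,'platen_mark':.06,'dial_grip':.093,'pointer_tip':.072,'tab_tip':.069}[l])) for r in env.mark_of(p,l)[:3]])
E
```

```text
1.4833 [ 0.5949 -0.1294  0.3306] [-0.2801  0.4122 -1.18  ] [ 0.5945 -0.0577  0.4725]
mould_center [(0.93, array([439.1, 181.5]), array([[ 0.8021, -0.128 ]])), (0.93, array([ 60.8, 256.8]), array([[ 0.2904, -0.2348]])), (0.85, array([243.6, 190.2]), array([[ 0.5473, -0.1397]]))]
platen_mark []
dial_grip []
pointer_tip []
tab_tip []
```

View pics/w1.png

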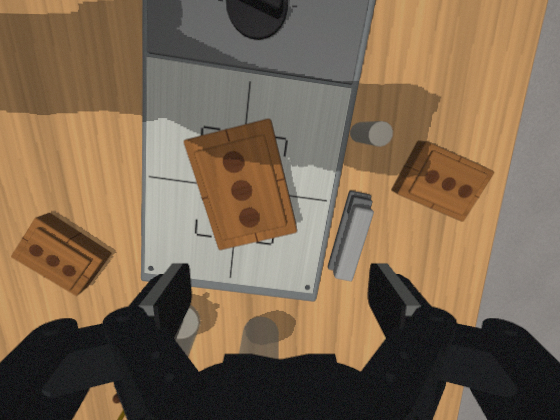

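The wrist view shows the mould on the platen at (241,185), turned anticlockwise, and it is clearly the largest of the three blocks. Cross-line ends are at (250,82), (231,278), (149,177) and (327,201), and the bottle cap is near (180,322). Next I'll fit the platen frame and the mould silhouette.

```bash
cat >> h.py <<'E'
from scipy.optimize import minimize
def rot(a): return np.array([[np.cos(a),-np.sin(a)],[np.sin(a),np.cos(a)]])
def box(wx,wy,z): return np.array([[x*wx/2,y*wy/2,z] for x,y in((-1,-1),(1,-1),(1,1),(-1,1))])
MB=np.r_[box(.11,.15,.06),box(.11,.15,.10),box(.088,.118,.11)]
def place(P,pose):
    P=P.copy();P[:,:2]=P[:,:2]@rot(pose[2]).T+pose[:2];return P
def wood(p):
    h,s,v=cv2.split(cv2.cvtColor(cv2.GaussianBlur(p['frame'],(3,3),0),cv2.COLOR_BGR2HSV).astype(int))
    return ((s>90)&(h<25)).astype(np.uint8)
def fitmould(p,guess,plat):
    # wood pixels within the platen's outline vs. silhouette; black fingers not counted
    reg=np.zeros(p['frame'].shape[:2],np.uint8);cv2.fillConvexPoly(reg,proj(p,place(box(.256,.296,.06),plat)).astype(int),1)
    big=np.zeros_like(reg);cv2.fillConvexPoly(big,cv2.convexHull(proj(p,place(MB*[1.35,1.35,1],guess)).astype(np.float32)).astype(int),1)
    m=wood(p)&reg&big;m=cv2.morphologyEx(m,cv2.MORPH_CLOSE,np.ones((7,7)))
    S=4
    def cost(q):
        h=cv2.convexHull(proj(p,place(MB,q)).astype(np.float32))
        a=np.zeros_like(m);cv2.fillConvexPoly(a,np.round(h*16).astype(int),1,shift=4)
        return 1-(a&m).sum()/max(1,(a|m).sum())
    best=None
    for k in range(2):
        g=guess if best is None else best.x
        best=minimize(cost,g,method='Nelder-Mead',options=dict(initial_simplex=np.array([g,g+[.01,0,0],g+[0,.01,0],g+[0,0,.1]]),xatol=1e-5,fatol=1e-5))
    return best.x,best.fun
def rel(q,plat): return np.r_[(q[:2]-plat[:2])@rot(plat[2]),q[2]-plat[2]]
E
python3 - <<'E'
from h import *
s,p=shot('wrist')
v=lift(p,[(250,82),(231,278)],.06);h=lift(p,[(149,177),(327,201)],.06)
# refine: darkness of the lines' ends + corner marks
g=cv2.GaussianBlur(cv2.cvtColor(p['frame'],cv2.COLOR_BGR2GRAY),(0,0),1).astype(float)
bg=cv2.medianBlur(g.astype(np.uint8),15).astype(float);D=bg-g
print(v,h)
a1=np.arctan2(*(h[1]-h[0])[::-1]);a2=np.arctan2(*(v[0]-v[1])[::-1])-np.pi/2
A=np.c_[v[0]-v[1],h[0]-h[1]];t=np.linalg.solve(A,h[0]-v[1]);c=v[1]+t[0]*(v[0]-v[1])
print(a1,a2,c,np.linalg.norm(v[0]-v[1]),np.linalg.norm(h[0]-h[1]))
L=np.linalg.norm(v[0]-v[1])/2;M=np.linalg.norm(h[0]-h[1])/2
pts=np.array([[0,y,.06] for y in np.r_[np.linspace(-L+.004,-.085,30),np.linspace(.095,L-.004,30)]]+[[x,0,.06] for x in np.r_[np.linspace(-M+.004,-.07,30),np.linspace(.075,M-.004,30)]])
def cost(q):
    uv=proj(p,place(pts,q)).astype(np.float32);return -cv2.remap(D.astype(np.float32),uv[:,:1],uv[:,1:],1).mean()
g0=np.r_[c,(a1+a2)/2];r=minimize(cost,g0,method='Nelder-Mead',options=dict(initial_simplex=np.array([g0,g0+[.003,0,0],g0+[0,.003,0],g0+[0,0,.02]])))
print(g0,r.x,cost(g0),r.fun);plat=r.x
q,f=fitmould(p,np.r_[.547,-.14,plat[2]+.3]+0*plat,plat);print('mould',q,f,'rel',rel(q,plat))
im=cv2.resize(p['frame'],None,fx=2,fy=2)
def dr(P,c): cv2.polylines(im,[np.round(proj(p,P)*2+.5).astype(int)],1,c,1)
dr(place(box(.11,.15,.06),plat),(0,0,255));dr(place(box(.26,.30,.06),plat),(0,0,255));dr(place(box(.11,.15,.1),q),(0,255,0));dr(place(box(.088,.118,.11),q),(0,255,0))
d=place(np.array([[0,.222,.072]]),plat)
cv2.imwrite('pics/c1.png',im[0:600,250:800]);np.save('plat.npy',plat);print('dial',d, 'bottle cap',lift(p,[(182,322)],.19))
for l in('bottle','brush_jar','dial_grip'):print(l,[(round(r['p'],2),np.array(r['position']),lift(p,r['position'],0 if l!='dial_grip' else .093)) for r in env.mark_of(p,l)[:2]])
s,p=shot('scene')
for l in('bottle','brush_jar','glue_stick','stapler'):print(l,[(round(r['p'],2),np.array(r['position']),lift(p,r['position'],0)) for r in env.mark_of(p,l)[:2]])
E
```

```text
[[ 0.5569 -0.0052]
 [ 0.5207 -0.2819]] [[ 0.4144 -0.1267]
 [ 0.662  -0.1602]]
-0.13447838885699637 -0.13020296153078426 [ 0.5388 -0.1435] 0.2790386701664778 0.24987301278367738
[ 0.5388 -0.1435 -0.1323] [ 0.5377 -0.1427 -0.1368] -38.626236 -45.67588806152344
mould [ 0.5487 -0.1352  0.2335] 0.054147134793839036 rel [0.0098 0.0089 0.3704]
dial [[0.568  0.0772 0.072 ]] bottle cap [[ 0.4882 -0.2646]]
bottle [(0.72, array([257.2, 329.9]), array([[ 0.554 , -0.4209]])), (0.51, array([244.6, 191.2]), array([[ 0.5385, -0.1592]]))]
brush_jar [(0.91, array([177.9, 319.5]), array([[ 0.4097, -0.3986]]))]
dial_grip []
bottle [(0.65, array([188.8, 181. ]), array([[ 0.5655, -0.42  ]]))]
brush_jar [(0.98, array([240.7, 156.2]), array([[ 0.3933, -0.4137]]))]
glue_stick [(0.75, array([221.7, 288.2]), array([[ 0.7192, -0.0704]])), (0.2, array([329.4, 255.9]), array([[0.4957, 0.0216]]))]
stapler [(0.55, array([180.8, 248.3]), array([[ 0.7176, -0.2243]])), (0.33, array([261.5, 201.8]), array([[ 0.4826, -0.2198]]))]
```

View pics/c1.png

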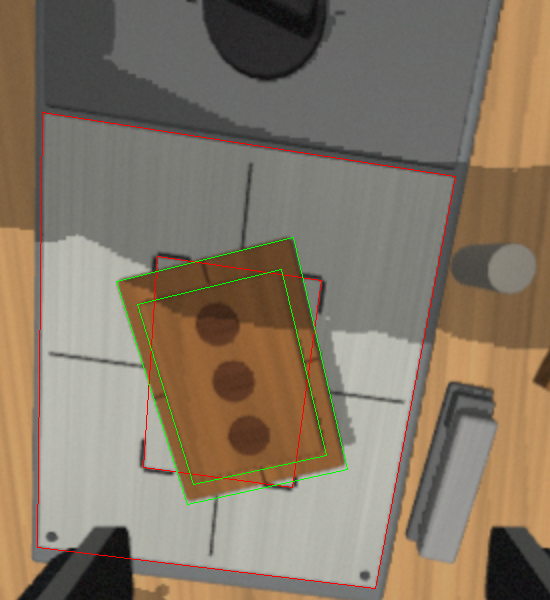

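The overlay fits: the red marks coincide with the printed corners and the green outline with the mould. The mould is off by about (+10, +9) mm and +0.37 rad. I'll tap the right side's near end towards -x, which turns it clockwise and moves it in -x together.

Emit:
play_rows --steps '[{"translation":[0.017,0.025,0.0],"twist":4},{"translation":[0.034,0.05,0.02],"twist":7.84},{"translation":[0.0504,0.0746,0.04],"twist":7.84},{"translation":[0.0504,0.0746,0.08],"twist":7.84},{"translation":[0.0504,0.0746,0.12],"twist":7.84},{"translation":[0.0504,0.0746,0.155],"twist":7.84},{"translation":[0.0504,0.0746,0.19],"twist":7.84},{"translation":[0.0504,0.0746,0.215],"twist":7.84},{"translation":[0.0504,0.0746,0.2386],"twist":7.84},{"translation":[0.0504,0.0746,0.2386],"twist":7.84},{"translation":[0.0504,0.0746,0.2386],"twist":7.84}]' --gripper 0 --newtons 20

```text
time: 3.15
tool_pos: [0.645, -0.2045, 0.0921]
orientation: [-0.0, 0.998, -0.068, -0.001]
force: [0.5, 0.3, 1.5]
finger_gap: 0.0001
```

```bash
cat >> h.py <<'E'
plat=np.load('plat.npy') if __import__('os').path.exists('plat.npy') else None
def toolrel(s):
    X=R.from_quat(np.roll(s['orientation'],-1)).as_matrix()[:,0]
    return np.r_[rel(np.r_[s['tool_pos'][:2],np.arctan2(X[1],X[0])],plat),s['tool_pos'][2]]
def overlay(p,q,name):
    im=p['frame'].copy()
    for P,c in((place(box(.11,.15,.06),plat),(0,0,255)),(place(box(.11,.15,.1),q),(0,255,0))): cv2.polylines(im,[np.round(proj(p,P)).astype(int)],1,c,1)
    cv2.imwrite(f'pics/{name}.png',im)
E
python3 - <<'E'
from h import *
s=env.observe();print(s['time'],toolrel(s),s['force'],s['finger_gap'])
s,p=shot('wrist','w2');a=p['frame'];s,p=shot('side');b=p['frame'];cv2.imwrite('pics/w2.png',cv2.resize(np.hstack([a[:,:],b]),(800,300)))
E
```

```text
3.15 [ 0.1147 -0.0466 -0.0001  0.0921] [0.4693 0.2871 1.4823] 5.669503872371307e-05
```

View pics/w2.png

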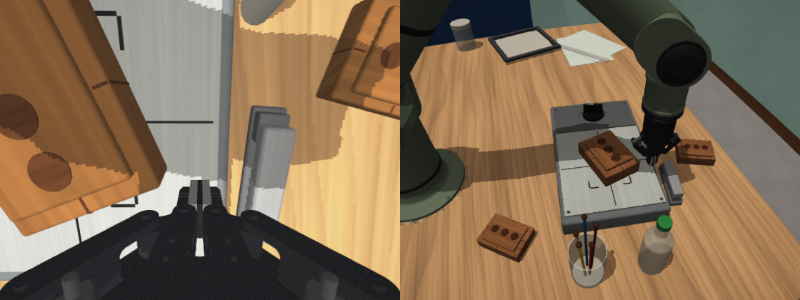

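The wrist view shows the closed tips at (200,190) clear of the mould's corner at (165,175). I'll start the tap in -x, in small steps.

Emit:
play_rows --steps '[{"translation":[-0.006,0,0],"twist":0},{"translation":[-0.012,0,0],"twist":0},{"translation":[-0.017,0,0],"twist":0},{"translation":[-0.021,0,0],"twist":0},{"translation":[-0.025,0,0],"twist":0},{"translation":[-0.028,0,0],"twist":0}]'

```text
time: 3.75
tool_pos: [0.6179, -0.2012, 0.0932]
orientation: [0.0, 0.998, -0.068, 0.001]
force: [3.9, -2.5, 4.9]
finger_gap: 0.0001
```

```bash
python3 - <<'E'
from h import *
s,p=shot('wrist','w3');print(s['time'],toolrel(s),s['force'])
q,f=fitmould(p,np.r_[.547,-.135,.15],plat);print(rel(q,plat),f);overlay(p,q,'w3')
s,p=shot('scene');q,f=fitmould(p,np.r_[.547,-.135,.15],plat);print(rel(q,plat),f)
s,p=shot('side');q,f=fitmould(p,np.r_[.547,-.135,.15],plat);print(rel(q,plat),f)
E
```

```text
3.75 [ 0.0873 -0.047  -0.0002  0.0932] [ 3.9412 -2.4609  4.8602]
[0.0017 0.0129 0.352 ] 0.017705996710034366
[0.0036 0.0079 0.3952] 0.1013945380592679
[0.0048 0.014  0.3426] 0.09332393041842968
```

View pics/w3.png

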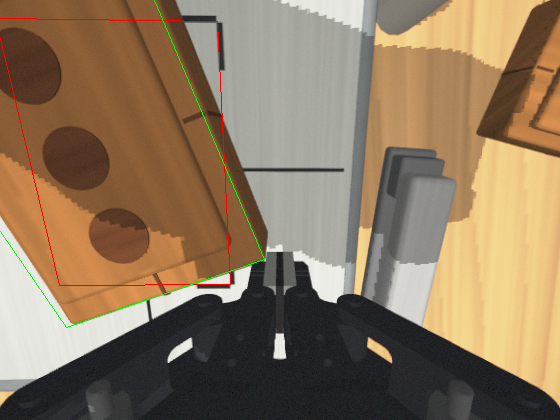

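The fingertip is just catching the mould's corner at (266,250), and the linkages spread toward the mould on that side. I'll back off, turn the tool a quarter so the linkages run along the mould's side, and re-measure.

Emit:
play_rows --steps '[{"translation":[0.025,0,0],"twist":0},{"translation":[0.03,0,-0.02],"twist":0},{"translation":[0.03,0,-0.06],"twist":-7},{"translation":[0.02,0,-0.1],"twist":-14},{"translation":[0.01,0,-0.14],"twist":-21},{"translation":[0,0,-0.168],"twist":-28},{"translation":[0,0,-0.168],"twist":-35},{"translation":[0,0,-0.168],"twist":-42},{"translation":[0,0,-0.168],"twist":-49},{"translation":[0,0,-0.168],"twist":-56},{"translation":[0,0,-0.168],"twist":-63},{"translation":[0,0,-0.168],"twist":-70}]'

```text
time: 4.9
tool_pos: [0.6173, -0.2006, 0.2602]
orientation: [-0.0, 0.855, 0.519, -0.0]
force: [0.2, 0.4, 0.3]
finger_gap: 0.0
```

Emit:
play_rows --steps '[{"translation":[0,0,0],"twist":-7},{"translation":[0,0,0],"twist":-14},{"translation":[0,0,0],"twist":-20},{"translation":[0,0,0],"twist":-20},{"translation":[0,0,0],"twist":-20}]'

```text
time: 5.32
tool_pos: [0.6174, -0.2008, 0.2602]
orientation: [-0.0, 0.755, 0.656, -0.0]
force: [-0.0, 0.6, 0.2]
finger_gap: -0.0003
```

```bash
cat > m.py <<'E'
from h import *
import sys
s,p=shot('wrist');t=toolrel(s);print(s['time'],'tool',t,'F',s['force'])
g=np.r_[plat[:2],plat[2]+float(sys.argv[1])]
q,f=fitmould(p,g,plat);r=rel(q,plat);print('mould rel',r,f);overlay(p,q,'m%d'%(s['time']*10))
for n,c in zip(('LL','LR','UR','UL'),box(1,1,0)[:,:2]*[.11,.15]): print(n,rot(r[2])@c+r[:2])
E
python3 m.py .33
```

```text
5.3167 tool [ 0.0868 -0.0467  1.5672  0.2602] F [-0.0301  0.5855  0.1738]
mould rel [0.0045 0.0107 0.3463] 0.047334863555215545
LL [-0.0218 -0.0785]
LR [ 0.0817 -0.0412]
UR [0.0308 0.0999]
UL [-0.0727  0.0626]
```

Emit:
play_rows --steps '[{"translation":[0,0.015,0.01],"twist":0},{"translation":[0,0.015,0.05],"twist":0},{"translation":[0,0.015,0.09],"twist":0},{"translation":[0,0.015,0.125],"twist":0},{"translation":[0,0.015,0.155],"twist":0},{"translation":[0,0.015,0.168],"twist":0},{"translation":[0,0.012,0.168],"twist":0},{"translation":[0,0.008,0.168],"twist":0},{"translation":[0,0.004,0.168],"twist":0},{"translation":[0,0,0.168],"twist":0},{"translation":[0,-0.004,0.168],"twist":0}]'

```text
time: 6.28
tool_pos: [0.6141, -0.2007, 0.0943]
orientation: [0.001, 0.754, 0.657, 0.001]
force: [2.3, -1.2, 1.7]
finger_gap: 0.0001
```

Emit:
play_rows --steps '[{"translation":[0,-0.004,0],"twist":0},{"translation":[0,-0.008,0],"twist":0},{"translation":[0,-0.012,0],"twist":0},{"translation":[0,-0.016,0],"twist":0},{"translation":[0,-0.018,0],"twist":0},{"translation":[0,-0.018,0],"twist":0}]'

```text
time: 6.78
tool_pos: [0.5953, -0.1977, 0.0925]
orientation: [-0.0, 0.754, 0.657, -0.0]
force: [1.3, -0.4, 1.1]
finger_gap: 0.0001
```

```bash
python3 m.py .15
```

```text
6.7833 tool [ 0.0645 -0.0467  1.5707  0.0925] F [ 1.2578 -0.3578  1.0753]
mould rel [-0.0184  0.0195  0.2041] 0.001124202473245406
LL [-0.0571 -0.0651]
LR [ 0.0506 -0.0428]
UR [0.0202 0.1041]
UL [-0.0875  0.0818]
```

Emit:
play_rows --steps '[{"translation":[0,0.012,0],"twist":0},{"translation":[0,0.02,-0.03],"twist":0},{"translation":[0.02,0.02,-0.07],"twist":0},{"translation":[0.04,0.02,-0.11],"twist":0},{"translation":[0.05,0.01,-0.15],"twist":0},{"translation":[0.05,0.0,-0.18],"twist":0},{"translation":[0.05,0.0,-0.18],"twist":0},{"translation":[0.05,0.0,-0.18],"twist":0}]'

```text
time: 7.5
tool_pos: [0.603, -0.148, 0.2745]
orientation: [0.001, 0.754, 0.657, 0.001]
force: [-0.2, -0.3, -0.6]
finger_gap: 0.0003
```

```bash
python3 m.py .2;ls pics
```

```text
7.5 tool [0.0654 0.0037 1.5712 0.2745] F [-0.1987 -0.3032 -0.6423]
mould rel [-0.0147  0.0188  0.2083] 0.05234982531274657
LL [-0.053 -0.066]
LR [ 0.0546 -0.0433]
UR [0.0236 0.1035]
UL [-0.084   0.0808]
c1.png
m53.png
m67.png
m75.png
scene0.png
side0.png
w1.png
w2.png
w3.png
wrist0.png
```

Emit:
play_rows --steps '[{"translation":[0.017,-0.035,0],"twist":0},{"translation":[0.034,-0.07,0],"twist":0},{"translation":[0.051,-0.105,0],"twist":0},{"translation":[0.07,-0.14,0.01],"twist":0},{"translation":[0.07,-0.169,0.03],"twist":0},{"translation":[0.07,-0.169,0.07],"twist":0},{"translation":[0.07,-0.169,0.11],"twist":0},{"translation":[0.07,-0.169,0.145],"twist":0},{"translation":[0.07,-0.169,0.17],"twist":0},{"translation":[0.07,-0.169,0.1825],"twist":0},{"translation":[0.07,-0.169,0.1825],"twist":0}]'

```text
time: 8.47
tool_pos: [0.4424, -0.0555, 0.0865]
orientation: [-0.003, 0.754, 0.657, -0.002]
force: [-1.4, -0.1, -0.2]
finger_gap: 0.0003
```

Emit:
play_rows --steps '[{"translation":[0,0.005,0],"twist":0},{"translation":[0,0.01,0],"twist":0},{"translation":[0,0.014,0],"twist":0},{"translation":[0,0.018,0],"twist":0},{"translation":[0,0.022,0],"twist":0},{"translation":[0,0.026,0],"twist":0},{"translation":[0,0.029,0],"twist":0},{"translation":[0,0.03,0],"twist":0},{"translation":[0,0.03,0],"twist":0}]'

```text
time: 9.22
tool_pos: [0.4749, -0.06, 0.0901]
orientation: [0.0, 0.754, 0.657, 0.0]
force: [-0.3, -0.1, 0.4]
finger_gap: -0.0001
```

Emit:
play_rows --steps '[{"translation":[0,-0.012,0],"twist":0},{"translation":[0,-0.02,-0.03],"twist":0},{"translation":[0,-0.02,-0.07],"twist":0},{"translation":[-0.02,0.02,-0.11],"twist":0},{"translation":[-0.04,0.06,-0.15],"twist":0},{"translation":[-0.06,0.1,-0.18],"twist":0},{"translation":[-0.07,0.13,-0.18],"twist":0},{"translation":[-0.07,0.13,-0.18],"twist":0},{"translation":[-0.07,0.13,-0.18],"twist":0}]'

```text
time: 9.97
tool_pos: [0.598, -0.1507, 0.2721]
orientation: [0.002, 0.755, 0.656, 0.001]
force: [1.5, 1.1, -0.0]
finger_gap: 0.0001
```

```bash
python3 m.py .1
```

```text
9.9667 tool [0.0608 0.0003 1.5674 0.2721] F [ 1.5445  1.1473 -0.0225]
mould rel [-0.0031  0.0134  0.0723] 0.052870354213924275
LL [-0.0525 -0.0653]
LR [ 0.0572 -0.0574]
UR [0.0464 0.0922]
UL [-0.0633  0.0843]
```

Now (-3.1, +13.4) mm and 0.072 rad. Next is a squaring push towards -y, using both half-open fingers on the far short side.

Emit:
play_rows --steps '[{"translation":[0.02,-0.01,0],"twist":7},{"translation":[0.04,-0.02,0],"twist":14},{"translation":[0.06,-0.03,0],"twist":21},{"translation":[0.08,-0.04,0],"twist":28},{"translation":[0.1,-0.05,0],"twist":35},{"translation":[0.12,-0.063,0],"twist":42},{"translation":[0.1247,-0.063,0],"twist":49},{"translation":[0.1247,-0.063,0],"twist":56},{"translation":[0.1247,-0.063,0.01],"twist":63},{"translation":[0.1247,-0.063,0.03],"twist":70},{"translation":[0.1247,-0.063,0.05],"twist":77},{"translation":[0.1247,-0.063,0.07],"twist":84}]' --gripper 0.07

```text
time: 11.02
tool_pos: [0.5475, -0.0147, 0.1991]
orientation: [0.0, 1.0, -0.019, 0.0]
force: [0.2, -0.9, -0.6]
finger_gap: 0.07
```

Emit:
play_rows --steps '[{"translation":[0,0,0.03],"twist":5.8},{"translation":[0,0,0.06],"twist":5.8},{"translation":[0,0,0.09],"twist":5.8},{"translation":[0,0,0.114],"twist":5.8},{"translation":[0,0,0.114],"twist":5.8},{"translation":[0,0,0.114],"twist":5.8}]'

```text
time: 11.52
tool_pos: [0.5473, -0.0147, 0.0857]
orientation: [0.0, 0.998, -0.067, -0.001]
force: [-0.3, 0.1, 0.4]
finger_gap: 0.0701
```

```bash
python3 -c "
from h import *
s=env.observe();print(s['time'],toolrel(s),s['force'],s['finger_gap'])"
```

```text
11.5167 [-0.008   0.1281  0.0037  0.0857] [-0.2561  0.0748  0.3917] 0.0700937844586005
```

Emit:
play_rows --steps '[{"translation":[0.005,0.008,0],"twist":0.2},{"translation":[0.005,0.016,0],"twist":0.2},{"translation":[0.005,0.021,0],"twist":0.2},{"translation":[0.005,0.025,0],"twist":0.2},{"translation":[0.005,0.029,0],"twist":0.2},{"translation":[0.005,0.033,0],"twist":0.2},{"translation":[0.005,0.037,0],"twist":0.2},{"translation":[0.005,0.04,0],"twist":0.2},{"translation":[0.005,0.0425,0],"twist":0.2},{"translation":[0.005,0.043,0],"twist":0.2},{"translation":[0.005,0.043,0],"twist":0.2}]'

```text
time: 12.43
tool_pos: [0.5474, -0.0585, 0.0859]
orientation: [0.0, 0.998, -0.069, -0.0]
force: [0.5, -0.5, -0.4]
finger_gap: 0.0699
```

```bash
python3 -c "
from h import *
s=env.observe();print(s['time'],toolrel(s),s['force'],s['finger_gap'])"
```

```text
12.4333 [-0.0019  0.0848 -0.0003  0.0859] [ 0.5011 -0.5002 -0.4032] 0.0698533321542406
```

Emit:
play_rows --steps '[{"translation":[0,-0.015,0],"twist":0},{"translation":[0,-0.025,-0.02],"twist":0},{"translation":[0,-0.025,-0.06],"twist":0},{"translation":[0,0.01,-0.1],"twist":0},{"translation":[0,0.045,-0.14],"twist":0},{"translation":[0,0.08,-0.18],"twist":0},{"translation":[0,0.11,-0.21],"twist":0},{"translation":[0,0.11,-0.21],"twist":0},{"translation":[0,0.11,-0.21],"twist":0}]'

```text
time: 13.18
tool_pos: [0.5327, -0.173, 0.3007]
orientation: [0.002, 0.997, -0.071, 0.003]
force: [0.5, 0.6, -0.4]
finger_gap: 0.0699
```

```bash
python3 m.py 0.03
```

```text
13.1833 tool [-0.0008 -0.0307 -0.0062  0.3007] F [ 0.5184  0.591  -0.3882]
mould rel [-0.0082 -0.0017 -0.0065] 0.052352048558421904
LL [-0.0637 -0.0764]
LR [ 0.0463 -0.0771]
UR [0.0473 0.0729]
UL [-0.0627  0.0736]
```

Emit:
play_rows --steps '[{"translation":[0,0.03,0],"twist":0},{"translation":[0,0.03,0],"twist":0},{"translation":[0,0.03,0],"twist":0},{"translation":[0,0.03,0],"twist":0}]'

```text
time: 13.57
tool_pos: [0.5283, -0.1959, 0.2951]
orientation: [-0.0, 0.998, -0.068, -0.001]
force: [-0.0, 0.4, 0.3]
finger_gap: 0.0704
```

```bash
python3 m.py 0; cp $(ls -t pics/m1*.png|head -1) pics/v7.png; python3 -c "
import cv2;i=cv2.imread('pics/v7.png');cv2.imwrite('pics/v7.png',cv2.resize(i[60:340,120:440],None,fx=2.1,fy=2.1,interpolation=2))"
```

```text
13.5667 tool [-0.0021 -0.054   0.0007  0.2951] F [-0.0027  0.4476  0.2661]
mould rel [-0.0079 -0.0024  0.    ] 0.04897620365246269
LL [-0.0629 -0.0774]
LR [ 0.0471 -0.0774]
UR [0.0471 0.0726]
UL [-0.0629  0.0726]
```

View pics/v7.png

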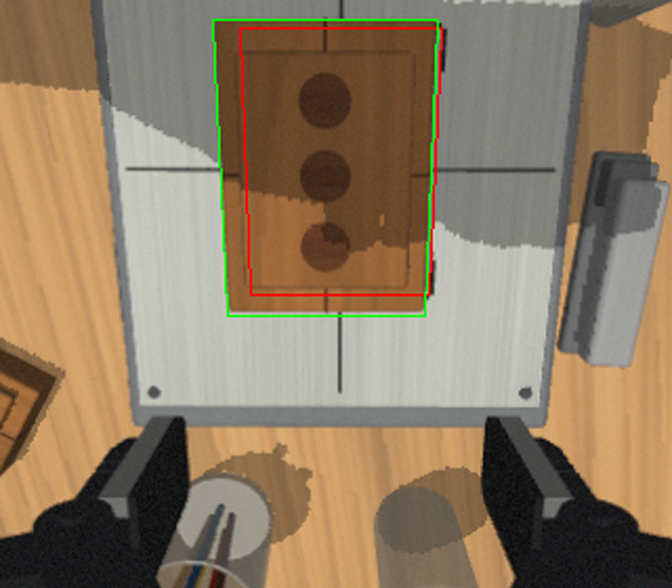

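The mould now looks square to the marks. The offset is about 8 mm in -x and 1–2 mm in -y; the nick is at column 325 and the line at 341. Next is a two-finger push on the left long side.

Emit:
play_rows --steps '[{"translation":[-0.02,-0.013,0],"twist":-7},{"translation":[-0.04,-0.026,0],"twist":-14},{"translation":[-0.06,-0.04,0],"twist":-21},{"translation":[-0.08,-0.052,0],"twist":-28},{"translation":[-0.09,-0.052,0],"twist":-35},{"translation":[-0.09,-0.052,0],"twist":-42},{"translation":[-0.09,-0.052,0],"twist":-49},{"translation":[-0.09,-0.052,0],"twist":-56},{"translation":[-0.09,-0.052,0],"twist":-63},{"translation":[-0.09,-0.052,0.02],"twist":-70},{"translation":[-0.09,-0.052,0.04],"twist":-77},{"translation":[-0.09,-0.052,0.06],"twist":-84}]'

```text
time: 14.62
tool_pos: [0.4465, -0.1321, 0.2352]
orientation: [0.0, 0.785, 0.62, 0.0]
force: [0.2, 0.7, -1.0]
finger_gap: 0.0701
```

Emit:
play_rows --steps '[{"translation":[0,0,0.03],"twist":-6},{"translation":[0,0,0.06],"twist":-6},{"translation":[0,0,0.09],"twist":-6},{"translation":[0,0,0.12],"twist":-6},{"translation":[0,0,0.143],"twist":-6},{"translation":[0,0,0.149],"twist":-6},{"translation":[0,0,0.149],"twist":-6},{"translation":[0,0,0.149],"twist":-6}]'

```text
time: 15.28
tool_pos: [0.4468, -0.1326, 0.0877]
orientation: [0.0, 0.754, 0.657, 0.0]
force: [0.2, 0.2, 0.6]
finger_gap: 0.0698
```

```bash
python3 -c "
from h import *
s=env.observe();print(s['time'],toolrel(s),s['force'],s['finger_gap'])"
```

```text
15.2833 [-0.0914 -0.0024  1.5717  0.0877] [0.2446 0.2494 0.6009] 0.06975691332319152
```

Emit:
play_rows --steps '[{"translation":[0,0.006,0],"twist":0},{"translation":[0,0.011,0],"twist":0},{"translation":[0,0.015,0],"twist":0},{"translation":[0,0.019,0],"twist":0},{"translation":[0,0.022,0],"twist":0},{"translation":[0,0.025,0],"twist":0},{"translation":[0,0.0255,0],"twist":0},{"translation":[0,0.0255,0],"twist":0},{"translation":[0,0.0255,0],"twist":0}]'

```text
time: 16.03
tool_pos: [0.4719, -0.1365, 0.087]
orientation: [0.0, 0.754, 0.657, 0.0]
force: [-0.9, -0.9, -0.0]
finger_gap: 0.0696
```

Emit:
play_rows --steps '[{"translation":[0,-0.012,0],"twist":0},{"translation":[0,-0.02,-0.02],"twist":0},{"translation":[0,-0.02,-0.06],"twist":0},{"translation":[0,0.02,-0.1],"twist":0},{"translation":[0,0.06,-0.14],"twist":0},{"translation":[0,0.1,-0.18],"twist":0},{"translation":[0,0.13,-0.21],"twist":0},{"translation":[0,0.13,-0.21],"twist":0},{"translation":[0,0.13,-0.21],"twist":0},{"translation":[0,0.13,-0.21],"twist":0},{"translation":[0,0.13,-0.21],"twist":0}]'

```text
time: 16.95
tool_pos: [0.5999, -0.1542, 0.2961]
orientation: [-0.0, 0.754, 0.657, -0.0]
force: [0.6, 0.3, -0.1]
finger_gap: 0.0702
```

```bash
python3 m.py 0; cp $(ls -t pics/m1*.png|head -1) pics/v8.png; python3 -c "
import cv2;i=cv2.imread('pics/v8.png');cv2.imwrite('pics/v8.png',cv2.resize(i[20:300,100:480],None,fx=2.1,fy=2.1,interpolation=2))"
```

```text
16.95 tool [ 0.0631 -0.0029  1.571   0.2961] F [ 0.632   0.3049 -0.0819]
mould rel [0.0004 0.     0.0025] 0.047832281701608026
LL [-0.0544 -0.0751]
LR [ 0.0556 -0.0748]
UR [0.0553 0.0752]
UL [-0.0547  0.0749]
```

View pics/v8.png

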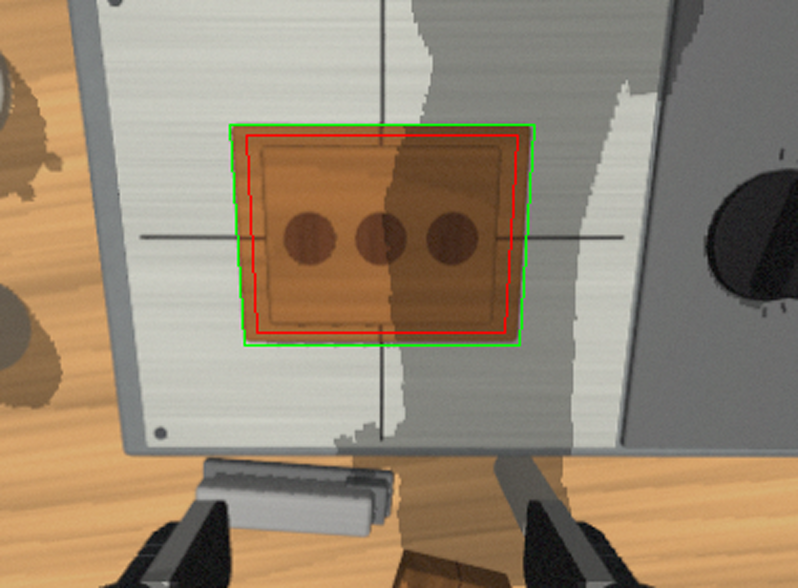

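The overlay shows the mould on the marks: (0.4, 0.0) mm and 0.0025 rad, with nicks at (382,140), (382,330), (245,238) and (515,238) all on the cross lines. Now I'll look at the dial.

Emit:
play_rows --steps '[{"translation":[0.035,0,0],"twist":0},{"translation":[0.07,0,0],"twist":0},{"translation":[0.105,0,0],"twist":0},{"translation":[0.14,0,0.01],"twist":0},{"translation":[0.175,0,0.02],"twist":0},{"translation":[0.21,0,0.03],"twist":0},{"translation":[0.225,0,0.05],"twist":0},{"translation":[0.225,0,0.05],"twist":0},{"translation":[0.225,0,0.05],"twist":0},{"translation":[0.225,0,0.05],"twist":0}]'

```text
time: 17.83
tool_pos: [0.6307, 0.0674, 0.2469]
orientation: [0.0, 0.754, 0.657, -0.0]
force: [-0.7, -0.5, 0.3]
finger_gap: 0.0697
```

```bash
cat > d.py <<'E'
from h import *
import sys
s,p=shot('wrist',sys.argv[1]);print(s['time'],toolrel(s))
c=np.r_[0,.222]
for l,z in(('dial_grip',.093),('pointer_tip',.072),('tab_tip',.069)):
    for r in env.mark_of(p,l)[:2]:
        w=rel(np.r_[lift(p,r['position'],z)[0],0],plat)[:2]; d=w-c
        print(l,round(r['p'],2),np.array(r['position']),w,'r',np.hypot(*d),'cw angle',np.arctan2(d[1],-d[0]))
im=p['frame'];u=proj(p,place(np.array([[0,.222,.072]]),plat))[0];x,y=(u-[110,100]).astype(int).clip(0);print('axis px',u,'crop',x,y)
cv2.imwrite(f'pics/{sys.argv[1]}.png',cv2.resize(im[y:y+200,x:x+230],None,fx=3,fy=3,interpolation=2))
E
python3 d.py d9
```

```text
17.8333 [0.0635 0.2208 1.5698 0.2469]
dial_grip 0.77 [276.9 131.2] [-0.0032  0.2186] r 0.004657708828975033 cw angle -0.8190975322697223
pointer_tip 0.61 [292.8  92.3] [-0.0395  0.2341] r 0.041355576186382054 cw angle 0.2975773794226058
tab_tip 0.64 [320.4 130.7] [-0.0032  0.2631] r 0.04122023234174059 cw angle 1.4926871122820708
axis px [280.4199 134.0596] crop 170 34
```

View pics/d9.png

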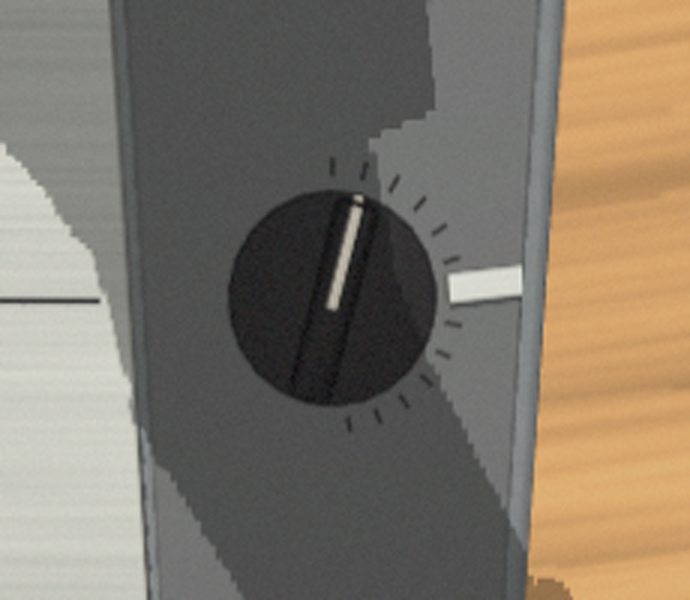

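The crop shows the pointer line from (331,308) to (357,200) and the tab's inner tip at (450,290). The disc centre is near (333,298). Next I'll work out the angles from these.

```bash
python3 - <<'E'
from h import *
s,p=shot('wrist')
f=lambda x,y:((x+.5)/3-.5+170,(y+.5)/3-.5+34)
L=lambda x,y,z:rel(np.r_[lift(p,[f(x,y)],z)[0],0],plat)[:2]
a,b=L(331,308,.106),L(357,200,.106);d=b-a;print('line',a,b,'ang',np.arctan2(d[1],-d[0]))
# perpendicular bar line through axis
dot=L(359,199,.072);ti=L(449.5,290,.069);to=L(522,281,.069)
c,r=L(333,298,.072),104;print('disc',c,'dot',dot,'tab',ti,to)
for C in(c,np.r_[0,.222]):
    for n,q in(('line end',b),('dot',dot),('tab',ti),('tabout',to)):
        e=q-C;print(n,np.hypot(*e),np.arctan2(e[1],-e[0]))
E
```

```text
line [0.0019 0.2218] [-0.0289  0.2295] ang 0.24434100854875854
disc [-0.0002  0.2226] dot [-0.0317  0.2311] tab [-0.0028  0.2626] [-0.0056  0.2872]
line end 0.029508149253473684 0.23721860340196385
dot 0.03264092184062549 0.2657807897130405
tab 0.04006788675566659 1.5080554018249992
tabout 0.06486882636583528 1.4874315916946277
line end 0.02987792503891158 0.25374428130165205
dot 0.033024102406672064 0.2804095804873695
tab 0.04064813715290629 1.5030495197201073
tabout 0.06545292047439928 1.4845061254359255
```

Pointer at 0.245 rad and tab at about 1.50 rad, so the turn needed is about 72° clockwise. I'll align the jaws across the bar and go down.

Emit:
play_rows --steps '[{"translation":[0.0012,-0.03,0],"twist":7},{"translation":[0.0012,-0.0635,0],"twist":14},{"translation":[0.0012,-0.0635,0.03],"twist":14},{"translation":[0.0012,-0.0635,0.06],"twist":14},{"translation":[0.0012,-0.0635,0.09],"twist":14},{"translation":[0.0012,-0.0635,0.115],"twist":14},{"translation":[0.0012,-0.0635,0.135],"twist":14},{"translation":[0.0012,-0.0635,0.149],"twist":14},{"translation":[0.0012,-0.0635,0.149],"twist":14},{"translation":[0.0012,-0.0635,0.149],"twist":14}]' --gripper 0.05

```text
time: 18.92
tool_pos: [0.5684, 0.0782, 0.0981]
orientation: [-0.0, 0.828, 0.56, -0.0]
force: [0.7, -0.7, 0.4]
finger_gap: 0.0501
```

```bash
python3 -c "
from h import *
s=env.observe();print(s['time'],toolrel(s),s['force'],s['finger_gap'])"
```

```text
18.9167 [0.0002 0.223  1.3261 0.0981] [ 0.654  -0.7442  0.4048] 0.050058963277524876
```

Close gently and check.

Emit:
play_rows --steps '[{"translation":[0,0,0],"twist":0},{"translation":[0,0,0],"twist":0},{"translation":[0,0,0],"twist":0},{"translation":[0,0,0],"twist":0},{"translation":[0,0,0],"twist":0},{"translation":[0,0,0],"twist":0},{"translation":[0,0,0],"twist":0},{"translation":[0,0,0],"twist":0}]' --gripper 0.008 --newtons 25

```text
time: 19.58
tool_pos: [0.5686, 0.0772, 0.0992]
orientation: [0.001, 0.829, 0.56, -0.0]
force: [-5.1, -7.3, 13.5]
finger_gap: 0.013
```

Emit:
play_rows --steps '[{"translation":[0,0,0],"twist":6},{"translation":[0,0,0],"twist":12},{"translation":[0,0,0],"twist":18},{"translation":[0,0,0],"twist":24},{"translation":[0,0,0],"twist":30},{"translation":[0,0,0],"twist":36}]'

```text
time: 20.08
tool_pos: [0.5687, 0.0773, 0.0992]
orientation: [0.001, 0.962, 0.274, 0.0]
force: [-4.0, -6.6, 10.6]
finger_gap: 0.0133
```

Emit:
play_rows --steps '[{"translation":[0,0,-0.001],"twist":6},{"translation":[0,0,-0.002],"twist":12},{"translation":[0,0,-0.002],"twist":18},{"translation":[0,0,-0.002],"twist":24},{"translation":[0,0,-0.002],"twist":30},{"translation":[0,0,-0.002],"twist":34},{"translation":[0,0,-0.002],"twist":35.8},{"translation":[0,0,-0.002],"twist":35.8},{"translation":[0,0,-0.002],"twist":35.8},{"translation":[0,0,-0.002],"twist":35.8}]'

```text
time: 20.92
tool_pos: [0.5685, 0.0775, 0.0998]
orientation: [0.0, 0.999, -0.032, 0.0]
force: [5.7, -4.5, -16.2]
finger_gap: 0.0131
```

```bash
python3 -c "
from h import *
s=env.observe();print(s['time'],toolrel(s),s['force'],s['torque'],s['finger_gap'])"
```

```text
20.9167 [0.0005 0.2224 0.0726 0.0998] [  5.6728  -4.4839 -16.1965] [-1.0702 -1.1352 -0.0979] 0.013050736987778408
```

Emit:
play_rows --steps '[{"translation":[0,0,0],"twist":0},{"translation":[0,0,0],"twist":0},{"translation":[0,0,0],"twist":0},{"translation":[0,0,0],"twist":0},{"translation":[0,0,-0.02],"twist":0},{"translation":[0,0,-0.05],"twist":0},{"translation":[0,0,-0.09],"twist":0},{"translation":[0,0.03,-0.13],"twist":0},{"translation":[0,0.06,-0.15],"twist":0},{"translation":[0,0.06,-0.15],"twist":0},{"translation":[0,0.06,-0.15],"twist":0},{"translation":[0,0.06,-0.15],"twist":0}]' --gripper 0.05

```text
time: 21.92
tool_pos: [0.5645, 0.0188, 0.2499]
orientation: [-0.0, 0.999, -0.032, 0.0]
force: [0.3, 1.1, -0.2]
finger_gap: 0.05
```

```bash
python3 d.py d10
```

```text
21.9167 [0.0045 0.1637 0.0731 0.2499]
dial_grip 0.74 [279.2 140. ] [-0.0004  0.2216] r 0.0005615954058934574 cw angle -0.8695527457720114
pointer_tip 0.75 [278.5  93.6] [-0.0043  0.2651] r 0.04333120231645002 cw angle 1.4716653972726152
tab_tip 0.62 [278.6  97.6] [-0.0039  0.2617] r 0.03988146672769175 cw angle 1.471750441094792
axis px [279.5856 138.6516] crop 169 38
```

View pics/d10.png

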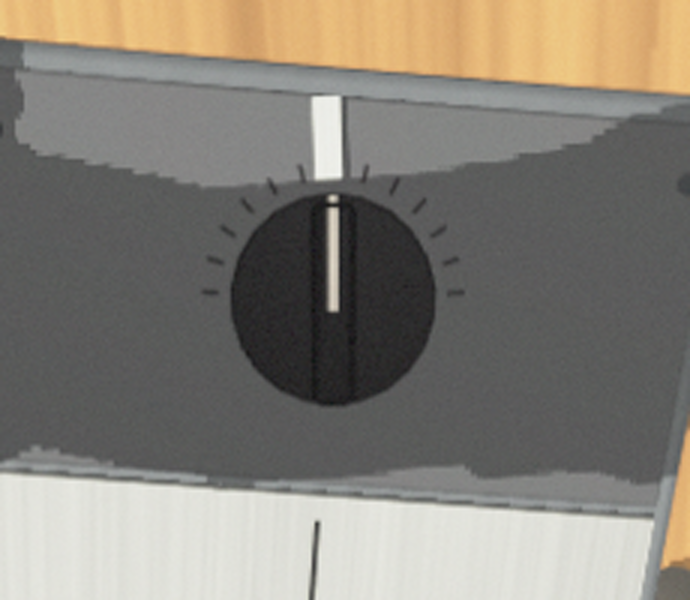

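The pointer dot is at (333,199) and the tab's inner end is centred near (329,180), so they are very nearly lined up. I'll measure this more exactly and recheck the mould.

```bash
python3 - <<'E'
from h import *
s,p=shot('wrist');g=cv2.cvtColor(p['frame'],cv2.COLOR_BGR2GRAY).astype(float)
hsv=cv2.cvtColor(p['frame'],cv2.COLOR_BGR2HSV)
print(hsv[85,278],hsv[120,280],g[60:105:4,270:288].astype(int))
def cent(rows,c0,c1,z,th):
    o=[]
    for y in rows:
        w=np.clip(g[y,c0:c1]-th,0,None)
        o.append(((w*np.arange(c0,c1)).sum()/w.sum(),y))
    P=np.array([rel(np.r_[q,0],plat)[:2] for q in lift(p,o,z)]);return np.array(o),P
C=np.r_[0,.222]
for n,a in(('tab',(range(73,97),268,287,.069,150)),('line',(range(109,139),274,287,.106,90))):
    o,P=cent(*a);k=np.polyfit(P[:,1],P[:,0],1);t=np.polyval(k,.222)
    print(n,o[0],o[-1],P[0],P[-1],'line dir cw',np.pi/2+np.arctan(k[0]),'x at axis',t)
E
```

```text
[ 36   5 237] [ 19  26 212] [[105 118 112 112 111 130 132 151 154 159 183 182 181 182 179 181 183 184]
 [147 150 146 146 147 144 145 145 144 147 144 145 143 139 143 141 136 140]
 [149 145 149 149 150 151 152 153 155 152 155 154 155 154 152 152 150 153]
 [133 133 132 152 229 234 236 235 236 235 233 237 231 148  91  99 133 132]
 [137 134 138 163 225 235 236 235 235 236 234 237 232 183  93  99 135 132]
 [135 136 133 157 219 236 236 235 236 237 235 237 234 194  90  99 134 134]
 [135 132 133 147 202 237 235 236 236 237 235 236 234 210  84  99 135 134]
 [133 135 136 140 189 236 237 236 234 237 236 236 236 216  84  99 133 136]
 [134 133 133 138 172 237 236 237 234 237 236 235 237 223  88 100 135 135]
 [ 72 110 134 130 154 235 236 236 234 237 235 236 237 227 104  89 100 135]
 [ 90  89  91  92  92  91  96  91  92  91  91  91  90  91  93  93  90  91]
 [ 70  57  47  42  44  48  41  37  60 133 191 184 117  41  42  47  46  46]]
tab [278.0277  73.    ] [278.9374  96.    ] [-0.0068  0.2844] [-0.0044  0.2636] line dir cw 1.4567454376445792 x at axis 0.0003798093107983021
line [280.4162 109.    ] [280.2157 138.    ] [-0.0019  0.2497] [-0.0002  0.2246] line dir cw 1.5044190970398161 x at axis -3.165318479707302e-06
```

The tab direction is about 1.46 rad and the pointer about 1.504, an overshoot of about 0.04 rad. I'll regrip and ease it back 2.4°.

Emit:
play_rows --steps '[{"translation":[0.0003,-0.03,0],"twist":0},{"translation":[0.0003,-0.0588,0],"twist":0},{"translation":[0.0003,-0.0588,0.03],"twist":0},{"translation":[0.0003,-0.0588,0.06],"twist":0},{"translation":[0.0003,-0.0588,0.09],"twist":0},{"translation":[0.0003,-0.0588,0.115],"twist":0},{"translation":[0.0003,-0.0588,0.135],"twist":0},{"translation":[0.0003,-0.0588,0.1494],"twist":0},{"translation":[0.0003,-0.0588,0.1494],"twist":0},{"translation":[0.0003,-0.0588,0.1494],"twist":0}]'

```text
time: 23.0
tool_pos: [0.5683, 0.0774, 0.1001]
orientation: [0.0, 1.0, -0.032, -0.001]
force: [0.0, -0.3, 0.9]
finger_gap: 0.0495
```

Emit:
play_rows --steps '[{"translation":[0,0,0],"twist":0},{"translation":[0,0,0],"twist":0},{"translation":[0,0,0],"twist":0},{"translation":[0,0,0],"twist":0},{"translation":[0,0,0],"twist":0},{"translation":[0,0,0],"twist":0},{"translation":[0,0,0],"twist":-1},{"translation":[0,0,0],"twist":-2},{"translation":[0,0,0],"twist":-2.6},{"translation":[0,0,0],"twist":-2.6},{"translation":[0,0,0],"twist":-2.6}]' --gripper 0.008

```text
time: 23.92
tool_pos: [0.5688, 0.0774, 0.1016]
orientation: [-0.0, 1.0, -0.009, 0.0]
force: [-3.8, 0.2, 9.8]
finger_gap: 0.0127
```

Emit:
play_rows --steps '[{"translation":[0,0,0],"twist":0},{"translation":[0,0,0],"twist":0},{"translation":[0,0,0],"twist":0},{"translation":[0,0,0],"twist":0},{"translation":[0,0,-0.02],"twist":0},{"translation":[0,0,-0.05],"twist":0},{"translation":[0,0,-0.09],"twist":0},{"translation":[0,0.03,-0.13],"twist":0},{"translation":[0,0.06,-0.15],"twist":0},{"translation":[0,0.06,-0.15],"twist":0},{"translation":[0,0.06,-0.15],"twist":0},{"translation":[0,0.06,-0.15],"twist":0}]' --gripper 0.05

```text
time: 24.92
tool_pos: [0.5674, 0.0174, 0.2504]
orientation: [-0.0, 1.0, -0.009, -0.0]
force: [0.2, 1.3, -0.2]
finger_gap: 0.0502
```

```bash
python3 d.py d11; python3 - <<'E'
from h import *
s,p=shot('wrist');g=cv2.cvtColor(p['frame'],cv2.COLOR_BGR2GRAY).astype(float)
def cent(rows,c0,c1,z,th):
    o=[]
    for y in rows:
        w=np.clip(g[y,c0:c1]-th,0,None);o.append(((w*np.arange(c0,c1)).sum()/w.sum(),y))
    P=np.array([rel(np.r_[q,0],plat)[:2] for q in lift(p,o,z)]);return np.array(o),P
for n,a in(('tab',(range(75,95),264,291,.069,160)),('line',(range(111,137),272,289,.106,90))):
    o,P=cent(*a);k=np.polyfit(P[:,1],P[:,0],1);print(n,o[0],o[-1],P[-1],np.pi/2+np.arctan(k[0]),np.polyval(k,.222))
E
```

```text
24.9167 [0.0075 0.1627 0.1183 0.2504]
dial_grip 0.66 [276.3 138.6] [-0.0029  0.2212] r 0.002982739621818546 cw angle -0.26062168732739865
pointer_tip 0.67 [276.2  94.8] [-0.008   0.2623] r 0.04104722897496147 cw angle 1.3750544294741271
axis px [279.3488 137.3198] crop 169 37
tab [280.736  75.   ] [280.4533  94.    ] [-0.0045  0.2643] 1.4608651656368474 0.0002214710643646256
line [279.8985 111.    ] [279.9085 136.    ] [-0.0003  0.2251] 1.4494948149759137 6.331321043786392e-05
```

View pics/d11.png

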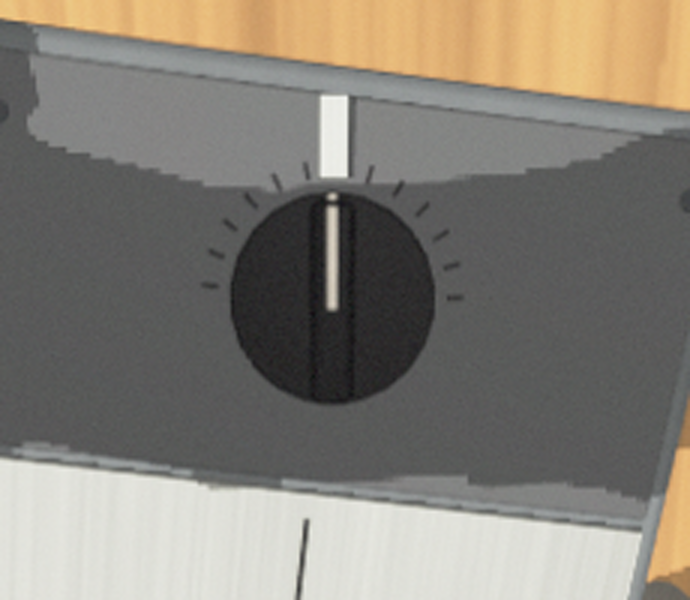

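The pointer at (332,200) now lines up with the tab's end at (334,180), within about 0.01 rad. Last step is a mould check from clear of everything, then hand-in.

Emit:
play_rows --steps '[{"translation":[0,0.03,-0.02],"twist":0},{"translation":[0,0.065,-0.04],"twist":0},{"translation":[0,0.1,-0.06],"twist":0},{"translation":[0,0.135,-0.06],"twist":0},{"translation":[0,0.17,-0.06],"twist":0},{"translation":[0,0.2,-0.06],"twist":0},{"translation":[0,0.22,-0.06],"twist":0},{"translation":[0,0.22,-0.06],"twist":0},{"translation":[0,0.22,-0.06],"twist":0},{"translation":[0,0.22,-0.06],"twist":0}]'

```text
time: 26.0
tool_pos: [0.5638, -0.2016, 0.3101]
orientation: [-0.0, 1.0, -0.009, -0.0]
force: [0.4, -0.3, 0.2]
finger_gap: 0.0503
```

```bash
python3 m.py 0; python3 - <<'E'
from h import *
s,p=shot('scene')
for l in('bottle','brush_jar','glue_stick','stapler'):print(l,[(round(r['p'],2),lift(p,r['position'],0)) for r in env.mark_of(p,l)[:1]])
E
```

```text
26.0 tool [ 0.0338 -0.0548  0.1197  0.3101] F [ 0.3693 -0.3249  0.1962]
mould rel [-0.0011 -0.0026  0.0006] 0.05040202501488977
LL [-0.056  -0.0776]
LR [ 0.054  -0.0775]
UR [0.0539 0.0725]
UL [-0.0561  0.0724]
bottle [(0.75, array([[ 0.5687, -0.4129]]))]
brush_jar [(0.86, array([[ 0.4081, -0.4011]]))]
glue_stick [(0.63, array([[ 0.7256, -0.0666]]))]
stapler [(0.89, array([[ 0.7163, -0.2325]]))]
```

```bash
python3 -c "
from rig import env
print(env.hand_in(), env.observe()['time'])"
```

```text
the job is handed in; nothing more can be done
the job is handed in; nothing more can be done
```

The mould is centred in the corner marks and the heat dial's pointer lines up with the tab. I handed the job in about 26 s into the 64 s allowed.

- **Mould:** I moved it with five side taps: three one-finger taps on the long sides, then two-finger squaring pushes on the far short side and the left side. From one viewpoint it measured 0.4 mm off centre and 0.003 rad out of square. The last check, from another viewpoint, gave about 1 mm and 2.6 mm off and 0.001 rad. The two views differ by up to about 2.6 mm, which I put down to the viewpoint. Both are within the 5 mm asked.
- **Dial:** I turned it about 72° clockwise. It overshot the tab by about 0.04 rad, so I regripped it and eased it back. In the final picture the pointer was at 1.449 rad and the tab at 1.461 rad. The recognition network disagreed on the pointer, reading 1.375 rad, and did not find the tab; I trusted the direct measurement and the picture.
- **Bottle, jar, glue stick and stapler:** All four read within about 15 mm of their first positions. I took that as recognition scatter because the arm never came near them.
- **Forces:** The highest reading I saw was about 18 N, while gripping the dial. Pushes on the mould read about 7 N at most.

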